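# Fit the drip grille into its clip-in tray

### The arm

A 6-joint arm with a two-finger parallel gripper is mounted at the origin on the work surface. World frame = base frame: x ahead of the robot, y to its left, z up, the work surface at z = 0. Lengths are in m, angles in rad, forces in N, time in s.
With the tool pointing down it reaches from about 0.275 to 0.875 m from the base axis. Payload 12.5 kg.
Tool frame: the origin (TCP) lies at the very end of the fingers, on their centre line; the grasp point (between the pads) lies 19 mm behind it (robot.pinch_z is the distance from the TCP to the grasp point, in m); x points along the fingers, z is the direction in which the jaws open and shut, and the axes are right-handed (so a half turn about x gives the same grasp; the last joint's range is limited). The gripper opens to 85 mm and grips with 20 to 120 N. Pads are 22 mm wide; open, the fingers measure 114 mm over their backs; the gripper's body (76 mm by 85 mm) begins 54 mm behind the grasp point. The pads swing forward as they close: fully open they stand 13 mm farther back than shut.
Start: joints at [1.147, 0.351, 1.652, -0, 1.139, -0.085], TCP at [0.183, 0.519, 0.231] pointing down, gripper open.
Joint ranges: [-2.75, 2.75], [-0.79, 2.1], [0.01, 2.65], [-1.57, 4.71], [0.07, 3.14], [-2.87, 2.87]. Speed limits (rad/s): [2.22, 2.22, 2.79, 3.14, 3.14, 3.14].

### API

Orientations are given as a unit quaternion [x, y, z, w].
In Python, from station import robot, capture, boxes_of, spot_point gives the robot as it stands.
- The arm moves only by the shell command python3 -m crank 'ROWS' [OPENING]. ROWS is text: rows parted by semicolons, each of 6 numbers parted by spaces: the shift along the tool's x, y, z in m, then the turn, a rotation vector about the tool's x, y, z in rad. A call has 1 to 8 rows; each row is the pose to reach, as a shift and turn from the pose commanded when the call began, along the tool's axes at that moment; what a row does not reach only later rows make up. A row lasts 1/12 s, in which the tool goes at most 41.7 mm and 7.16 degrees, less where a joint would pass 70% of its speed; a pose out of reach is approached as far as the arm can. A call with a gripper value outside its range is refused whole. OPENING is the opening, from 0 (shut) to 1 (fully open), set as the call begins (- or left out, the last holds). The fingers move at their own pace and stop on an object; the grip force is fixed at half the most. Time passes only in rows, so rows that repeat a pose let the fingers close. It gives the time, the measured TCP pose, the force and the opening at its end, in the units of the state.
- robot.sense(): the state, without advancing time (a new reading comes with each control period).
- capture(name): name is "side" or "top" or "wrist"; returns a dict with "img" (480x640x3 uint8, blue, green, red), "range_z" (480x640 float32, m along the optical axis (not along the pixel's ray), 0 where there is no reading), "vertical_fov" (degrees; the focal length in pixels is half the picture's height over the tangent of half this angle, whatever the lens; pixels are square), "cx", "cy" (the principal point, pixels), "R" (3x3) and "t" (3): a world point X has camera coordinates R X + t. Camera axes: x right, y down, z forward; pixel columns grow to the right and rows downward; lengths in m; the calibration is good to about 2 mm. The wrist camera is an equidistant fisheye: a pixel r from the principal point sees the ray r / f radians off the axis. A picture is of the moment at which its call begins.
- robot.close_job(): hands the job in, once; it reports no verdict.
Trained networks look in a picture, given as the dict that the camera call returned (one of the last four; its "shot" number tells which), for a name from the list of things; names that differ only in an ending like _2 or _b are one class to them, and where a whole thing is asked for, a point or a joint stands for the part that bears it (a point fixed in the world has none). Each returns a list of dicts, best first, with "score" (0 to 1); they miss things now and then, are a little off and sometimes report something else, mostly with a low value. They report only what shows in the picture. A call takes as long as a camera call. They do not tell look-alikes from the thing itself.
- boxes_of(name, picture): "xyz" ([x, y, z] in m, in the coordinates of the camera as it stood for that picture, good to about 4 mm: the middle of the surface that is visible of it).
- spot_point(name, picture): "xyz" ([x, y, z] in m, in the coordinates of the camera as it stood for that picture, good to about 4 mm: a listed point, or the origin of a listed thing).
The state is a dict: "t": time; "joint_pos": joint angles; "dq": joint speeds; "joint_efforts": joint torques, N m; "position": TCP position; "tcp_rot": TCP orientation; "wrist_force": force on the tool from outside, world axes, zero at the start; "wrist_torque": the same for the moment, N m; "opening": opening from 0.0 (shut) to 1.0 (fully open).
Only numpy, scipy, OpenCV 4.12 (cv2) and the standard library are available. Lean on these libraries where they do the work, as an engineer would, in place of code of your own. Each camera call takes 0.05 s, during which the arm holds its last target. There are 200 camera calls.

### The job

Put the loose steel drip grille back in the grey drip tray: lay it on the rails at the open end and slide its two ears into the slots until both copper spring clips have snapped down behind them and it sits flat and square, then let go. Push firmly but gently, feeling for the end stop, so that nothing is bent, and leave the other things on the counter where they are.

Things in the scene. Friction and masses are not known exactly. Their poses are not given: they have to be found in the camera images.
- tray: grey drip tray with black basin, screwed down; 172 mm wide (y), 46 high. +x = way the grille slides in; the open end, -x, faces the robot. Origin on the counter, under the grille's nominal home. Left/right: flat rails the grille lies and slides on, tops 20 mm up, x -100 to +62, 50 to 82 mm off the middle line. Grille and tray bend if forced together with over 45 N
- tray_front (a point): point on the tray's middle line at rail height, at the tray's x -85 mm, same axes: lay the grille flat on the rails with its centre here (its ears are then between the flared walls, clear of the clips), then slide it along +x, in light contact with the rails (pressed hard it sticks). It cannot be put in from above
- slot_left (a point): bottom of the slot mouth on the tray's +y side: tray x -50, y +69 mm, at rail height. Slot wall: inner face 76 mm off the middle line, from here inward, top 46 mm up; outside the mouth it flares out 8 mm to x -83 mm (top 36 mm up). Further in, a fixed lip covers the ear: x -5 to +25 mm, 30.5 to 36.5 mm up, over 63 mm off the middle line
- slot_right (a point): the same point of the mirrored slot on the tray's -y side
- tray_end (a point): nominal middle of the end stop's face, tray x +52.5 mm, 24 mm up, fixed to the tray. End stop, black spring bumper before it and both clips sit on a hand-set aluminium carriage, up to 10 mm further in or out (not measured: feel for it). The bumper meets the grille's edge 7.5 mm before the stop and pushes back with 2 to 6 N; after release it holds the ears against the snapped clips
- clip_left (a joint): copper wire spring clip over the slot on the tray's +y side (nominally tray x -55 to -15 mm, 63 to 75 mm off the middle line): a pawl hinged at the mouth (rad). 0 = down: empty, or snapped behind an ear; about 0.11 while riding on an ear. The clips and friction drag with 4 to 8 N in all, 8 to 12 N with the bumper; the clips snap behind the ears 1 to 2 mm before the solid stop
- clip_right (a joint): the same clip on the tray's -y side
- grille_grip (a point): centre of the red upright grip lug on the loose steel drip grille, 30 mm above the grille's underside, 22 above its top face. Lug: 12 mm (grille's x) by 44 (y), 44 high. Plate: 100 (x) by 120 (y), 8 thick; an 8 mm thick ear in the middle of each y side, 30 long (x), reaches 74 mm from the centre. Same after half a turn. 0.2 to 0.4 kg. Home: 50 mm above the tray's origin within 10 mm along x, axes parallel
- mug: white ceramic mug, 80 mm across, 95 mm high; origin at the centre of its underside; a bystander, to be left where it is
- cup_stack: stack of upturned brown paper cups, 80 mm across, 130 mm high; origin at the centre of its underside; a bystander, to be left where it is
- lids: low stack of white plastic lids, 60 mm across, 28 mm high; origin at the centre of its underside; a bystander, to be left where it is
- syrup: amber syrup bottle, 64 mm across, 190 mm high; origin at the centre of its underside; a bystander, to be left where it is
- straw_box: yellow straw box, 70 x 100 mm, 150 mm high; origin at the centre of its underside; a bystander, to be left where it is
- sugar: glass sugar jar with a steel cap, 66 mm across, 100 mm high; origin at the centre of its underside; a bystander, to be left where it is
- napkins: pile of paper napkins, 110 x 110 mm, 45 mm high; origin at the centre of its underside; a bystander, to be left where it is
Not all that is in view belongs to the job. Leave any green or turquoise look-alike of the part that bears grille_grip alone.

How it is judged:
On the way, in this order (a step that is already met when the one before it is completed fails the run):
1. the grille is lifted off the counter (height (world z) of grille_grip above 0.045 m), for 0.1 s.
2. the grille lies flat on the rails with its ears in the slots (x of grille_grip in the frame of tray between -0.04 and 0.014 m and y of grille_grip in the frame of tray between -0.006 and 0.006 m and z of grille_grip in the frame of tray between 0.044 and 0.056 m and angle between grille_grip's own z axis and vertical below 0.1 rad), for 0.05 s.
At the end, for the whole second after the job is handed in: The grille lies flat in the tray, released: its centre within 14 mm of nominal home along the slots (the clip carriage shifts it), 4 mm across and 3 mm in height, tilt under 0.05 rad, square to the tray within 0.07 rad, and both clips are down behind its ears (under 0.04 rad) (x of grille_grip in the frame of tray between -0.014 and 0.014 m and y of grille_grip in the frame of tray between -0.004 and 0.004 m and z of grille_grip in the frame of tray between 0.047 and 0.053 m and angle between grille_grip's own z axis and vertical below 0.05 rad and angle between the x axis of grille_grip and the x axis of tray, either way round below 0.07 rad and value of joint each of clip_left, clip_right below 0.04 rad); the robot touches nothing.
It fails at once if the grille is forced against the tray with more than 45 N (contact force between grille and tray above 45 N).
It fails at once if the gripper presses on the tray with more than 45 N (contact force between the fingers and tray above 45 N).
It fails at once if one of the bystanders is moved more than 30 mm (distance of any of mug, cup_stack, lids, syrup, straw_box, sugar, napkins from where it was at the start of the episode above 0.03 m).
It also fails if it takes over 72 s, if anything falls off the work surface, if the arm or the gripper's body presses on something with over 40 N, if the wrist force passes 120 N, or if a joint passes its speed limit or range.

## Working session

There is one attempt and no reset: what is moved stays moved. The work goes in short steps, Python scripts to look and compute and a shell command to move; the robot and the scene stay as the last step left them, time stands still between calls to the robot, and variables do not carry over. Pictures are saved under pics/ and viewed, about 8 in all and at most 12, crops included, and the job is handed in when it is done.

```bash
ls; mkdir -p pics
cat > h.py <<'E'
import numpy as np, cv2
from station import robot, capture, boxes_of, spot_point
from scipy.spatial.transform import Rotation as Ro
def world(c,p): return np.array(c["R"]).T@(np.array(p)-np.array(c["t"]))
def foc(c): return 240/np.tan(np.radians(c["vertical_fov"]/2))
def proj(c,X):
    p=np.array(c["R"])@np.array(X)+np.array(c["t"]);f=foc(c);return (c["cx"]+f*p[0]/p[2],c["cy"]+f*p[1]/p[2])
def cloud(c):
    z=c["range_z"];v,u=np.mgrid[:480,:640];f=foc(c)
    P=np.stack([(u-c["cx"])/f*z,(v-c["cy"])/f*z,z],-1)
    return (P-np.array(c["t"]))@np.array(c["R"])
def tool(d):  # world shift -> tool axes
    return Ro.from_quat(robot.sense()["tcp_rot"]).inv().apply(d)
E
python3 - <<'E'
from h import *
s=robot.sense();print(s["position"],s["tcp_rot"],s["opening"],robot.pinch_z)
print(Ro.from_quat(s["tcp_rot"]).as_matrix().round(3))
for n in ["top","side"]:
    c=capture(n);cv2.imwrite(f"pics/{n}0.png",c["img"])
    print(n,"cam at",world(c,[0,0,0]).round(3))
    for k in ["grille_grip","tray_front","slot_left","slot_right","tray_end"]:
        print(k,[(round(d["score"],2),world(c,d["xyz"]).round(4).tolist(),np.round(proj(c,world(c,d["xyz"]))).tolist()) for d in spot_point(k,c)[:4]])
    for k in ["mug","cup_stack","lids","syrup","straw_box","sugar","napkins","tray"]:
        print(k,[(round(d["score"],2),world(c,d["xyz"]).round(3).tolist()) for d in spot_point(k,c)[:2]])
E
```

```text
pics
[0.18263591 0.51845581 0.23075861] [-0.40876162  0.5774815   0.40834357  0.57678817] 1.0012210101535297 0.0187
[[-0.    -0.943  0.332]
 [-0.001  0.332  0.943]
 [-1.     0.    -0.001]]
top cam at [0.286 0.005 1.469]
grille_grip [(0.81, [0.4037, -0.2277, 0.0319], [401.0, 320.0]), (0.68, [0.4799, -0.0114, 0.0318], [314.0, 291.0]), (0.58, [0.5807, -0.1877, 0.0314], [382.0, 251.0])]
tray_front [(0.58, [0.7167, -0.0791, 0.002], [337.0, 203.0])]
slot_left [(0.81, [0.5094, 0.2435, 0.0224], [213.0, 282.0]), (0.66, [0.6966, -0.0082, 0.0027], [311.0, 211.0])]
slot_right [(0.94, [0.5813, 0.1242, 0.0209], [260.0, 254.0])]
tray_end [(0.59, [0.6359, 0.2347, 0.0241], [217.0, 233.0])]
mug [(0.71, [0.763, 0.075, -0.001])]
cup_stack [(0.88, [0.717, -0.08, -0.003])]
lids [(0.89, [0.698, -0.006, -0.001]), (0.58, [0.609, -0.474, 0.002])]
syrup [(0.84, [0.616, 0.464, 0.002])]
straw_box [(0.96, [0.611, -0.473, 0.001])]
sugar [(0.76, [0.472, -0.473, 0.001])]
napkins []
tray [(0.62, [0.614, 0.465, 0.004]), (0.56, [0.585, 0.205, -0.003])]
side cam at [-0.032 -0.613  1.047]
grille_grip [(0.91, [0.5785, -0.1804, 0.0296], [374.0, 288.0]), (0.78, [0.4844, -0.0092, 0.0278], [296.0, 272.0]), (0.56, [0.4032, -0.2252, 0.0272], [337.0, 346.0])]
tray_front [(0.92, [0.5163, 0.1639, 0.0224], [260.0, 231.0])]
slot_left [(0.69, [0.5076, 0.2454, 0.022], [238.0, 217.0])]
slot_right [(0.66, [0.5802, 0.1292, 0.0175], [286.0, 226.0])]
tray_end []
mug [(0.71, [0.762, 0.079, 0.003]), (0.49, [0.516, 0.168, 0.02])]
cup_stack [(0.73, [0.72, -0.078, -0.0])]
lids [(0.84, [0.698, -0.003, 0.001])]
syrup [(0.58, [0.611, 0.473, -0.0]), (0.54, [0.584, 0.211, -0.003])]
straw_box [(0.6, [0.609, -0.471, 0.001])]
sugar [(0.98, [0.473, -0.473, -0.002])]
napkins [(0.73, [0.463, 0.49, -0.002])]
tray [(0.76, [0.584, 0.213, -0.002])]
```

Run:
```python
import cv2
a=cv2.imread("pics/top0.png")[170:370,170:450];cv2.imwrite("pics/top0c.png",cv2.resize(a,(784,560),interpolation=cv2.INTER_CUBIC))
```

```text
(no output)
```

View pics/top0c.png

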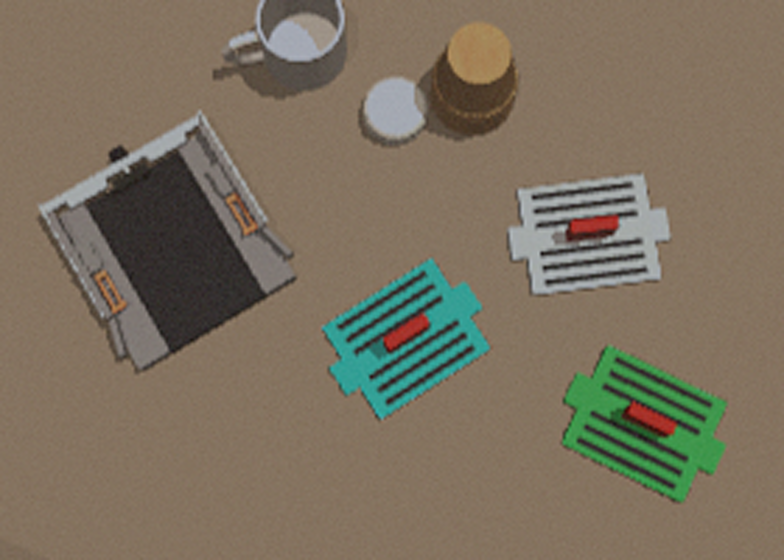

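View pics/side0.png

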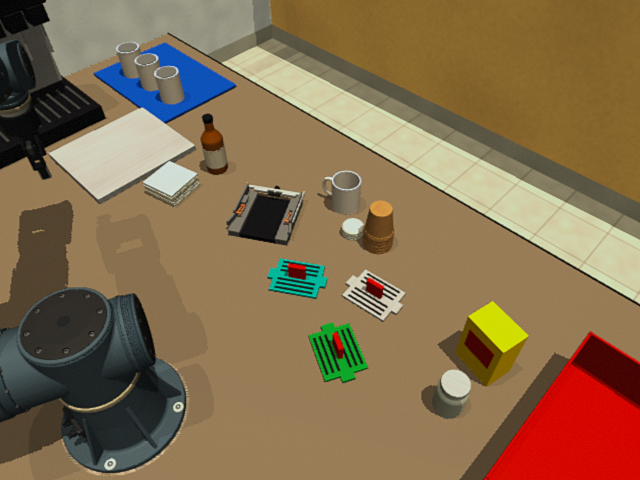

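The candidates for the grille (top crop) are turquoise at (408,332), green at (650,418) and steel at (593,226). The steel one fits: it's uncoloured grey-white with a red lug, near world (0.58,-0.18). The tray is at crop (165,240), with its open end towards the lower right. Next I'll measure both and confirm with an enlarged crop.

Run:
```python
from h import *
c=capture("top");P=cloud(c);im=c["img"].astype(int);hsv=cv2.cvtColor(c["img"],cv2.COLOR_BGR2HSV)
cv2.imwrite("pics/gr.png",cv2.resize(c["img"][215:290,340:425],None,fx=7,fy=7,interpolation=cv2.INTER_CUBIC))
near=np.hypot(P[...,0]-.58,P[...,1]+.185)<.095
red=near&(hsv[...,1]>150)&((hsv[...,0]<8)|(hsv[...,0]>172))
top=red&(P[...,2]>.044)
print("lug top",top.sum(),P[top].mean(0).round(4),"red",cv2.minAreaRect(P[red][:,:2].astype(np.float32)*1000),cv2.minAreaRect(P[top][:,:2].astype(np.float32)*1000))
g=near&(hsv[...,1]<50)&(hsv[...,2]>110)
print("plate",g.sum(),np.median(P[g],0),cv2.minAreaRect(P[g][:,:2].astype(np.float32)*1000))
# tray: all pts in range with height
t=(np.hypot(P[...,0]-.586,P[...,1]-.21)<.14)&(P[...,2]>.014)&(P[...,2]<.06)
print("tray",t.sum(),cv2.minAreaRect(P[t][:,:2].astype(np.float32)*1000))
b=(np.hypot(P[...,0]-.586,P[...,1]-.21)<.14)&(hsv[...,2]<45)
print("basin",b.sum(),np.median(P[b],0),cv2.minAreaRect(P[b][:,:2].astype(np.float32)*1000))
```

```text
lug top 78 [ 0.5776 -0.1846  0.0528] red ((583.31787109375, -184.27406311035156), (23.597274780273438, 43.52434158325195), 8.332032203674316) ((577.4140014648438, -185.33694458007812), (12.572456359863281, 42.967159271240234), 6.836390972137451)
plate 1389 [ 0.57753055 -0.18445724  0.00880377] ((580.257568359375, -186.65780639648438), (104.47294616699219, 151.87066650390625), 6.032679080963135)
tray 2306 ((582.4692993164062, 204.655517578125), (192.0500030517578, 179.21067810058594), 30.392507553100586)
basin 214 [0.5821348  0.20533367 0.00862202] ((580.5807495117188, 204.17031860351562), (186.7684783935547, 97.94064331054688), 30.611614227294922)
```

View pics/gr.png

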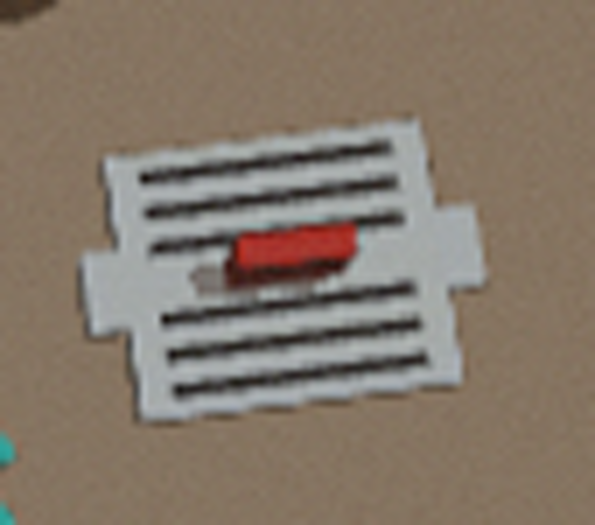

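```bash
python3 -m crank '0 0.0139 -0.0393 0.12 0 0; 0 0.0278 -0.0787 0.24 0 0; 0 0.0417 -0.118 0.36 0 0;0 0.0556 -0.157 0.48 0 0;0 0.0695 -0.197 0.6 0 0; 0 0.0834 -0.236 0.72 0 0; 0 0.0973 -0.275 0.84 0 0;0 0.111 -0.315 0.96 0 0' 1
```

```text
t: 2.12
position: [-0.0248, 0.2602, 0.2311]
tcp_rot: [-0.097, 0.7, 0.097, 0.7]
wrist_force: [-1.0, -0.8, 0.4]
opening: 0.994
```

That crop confirms the steel grille, lug at crop (295,245), yaw about 6.5°. I got the sign of tool y wrong in that move. Nothing was touched, so I'll correct the route.

Run:
```python
from h import *
s=robot.sense();R=Ro.from_quat(s["tcp_rot"]).as_matrix();print(R.round(3),s["joint_pos"])
p=np.array(s["position"])
for q in [(0.32,0.22,.231),(.578,-.185,.231)]: print(tool(np.array(q)-p).round(4))
print("jaw yaw",np.degrees(np.arctan2(R[1,2],R[0,2])))
```

```text
[[-0.    -0.272  0.962]
 [ 0.     0.962  0.272]
 [-1.     0.    -0.   ]] [ 1.48670275e+00 -2.34907575e-01  2.28111371e+00  1.50738883e-04
  1.09531030e+00  1.21099272e+00]
[ 1.000e-04 -1.325e-01  3.208e-01]
[ 0.     -0.5925  0.4588]
jaw yaw 15.793067820978559
```

```bash
python3 -m crank '0 -0.016 0.038 0.04 0 0;0 -0.032 0.076 0.08 0 0;0 -0.048 0.114 0.12 0 0;0 -0.064 0.152 0.162 0 0;0 -0.08 0.19 0.162 0 0;0 -0.098 0.228 0.162 0 0;0 -0.13 0.25 0.162 0 0;0 -0.165 0.27 0.162 0 0'
python3 - <<'E'
from h import *
s=robot.sense();p=np.array(s["position"]);R=Ro.from_quat(s["tcp_rot"]).as_matrix()
print(tool(np.array((.577,-.185,.18))-p).round(4),np.degrees(np.arctan2(R[1,2],R[0,2])))
E
```

```text
t: 2.78
position: [0.2688, 0.19, 0.2317]
tcp_rot: [-0.042, 0.705, 0.043, 0.706]
wrist_force: [0.3, 0.9, -0.6]
opening: 0.996
[ 0.0517 -0.4094  0.2608] 6.913185981097162
```

```bash
python3 -m crank '0 -0.034 0.0217 0 0 0;0 -0.068 0.0433 0 0 0;0 -0.102 0.065 0 0 0;0 -0.136 0.0867 0 0 0;0 -0.17 0.108 0 0 0;0 -0.204 0.13 0 0 0;0 -0.238 0.152 0 0 0;0 -0.272 0.173 0 0 0'; python3 -m crank '0 -0.034 0.0217 0 0 0;0 -0.068 0.0433 0 0 0;0.01 -0.102 0.065 0 0 0;0.03 -0.128 0.08 0 0 0;0.05 -0.137 0.087 0 0 0;0.05 -0.137 0.087 0 0 0;0.05 -0.137 0.087 0 0 0'
python3 - <<'E'
from h import *
s=robot.sense();p=np.array(s["position"]);R=Ro.from_quat(s["tcp_rot"]).as_matrix();print(R.round(3))
c=capture("wrist");cv2.imwrite("pics/w1.png",c["img"])
for d in spot_point("grille_grip",c)[:3]:
    w=world(c,d["xyz"]);print(d["score"],w.round(4))
print(tool(np.array((.5775,-.185,.015))-p).round(4),np.degrees(np.arctan2(R[1,2],R[0,2])))
hsv=cv2.cvtColor(c["img"],cv2.COLOR_BGR2HSV);red=(hsv[...,1]>150)&((hsv[...,0]<8)|(hsv[...,0]>172))
z=c["range_z"];v,u=np.mgrid[:480,:640];f=foc(c);du,dv=u-c["cx"],v-c["cy"];r=np.hypot(du,dv)+1e-9;k=np.tan(np.minimum(r/f,1.5))/r
P=(np.stack([du*k*z,dv*k*z,z],-1)-np.array(c["t"]))@np.array(c["R"])
n=np.hypot(P[...,0]-.578,P[...,1]+.185)<.095
m=red&n&(P[...,2]>.046)&(z>0);print(m.sum(),P[m].mean(0).round(4),cv2.minAreaRect(P[m][:,:2].astype(np.float32)*1000))
g=n&(hsv[...,1]<60)&(P[...,2]>.004)&(P[...,2]<.013)&(z>0);print(g.sum(),cv2.minAreaRect(P[g][:,:2].astype(np.float32)*1000))
E
```

```text
t: 3.45
position: [0.4718, -0.0605, 0.2314]
tcp_rot: [-0.042, 0.706, 0.042, 0.706]
wrist_force: [0.0, 1.2, 0.5]
opening: 0.999
t: 4.03
position: [0.5729, -0.1839, 0.1805]
tcp_rot: [-0.042, 0.707, 0.043, 0.705]
wrist_force: [0.0, -0.8, 0.0]
opening: 0.999
[[-0.002 -0.12   0.993]
 [ 0.001  0.993  0.12 ]
 [-1.     0.001 -0.002]]
0.85 [ 0.401  -0.2202  0.034 ]
0.83 [ 0.5816 -0.1841  0.0279]
0.69 [ 0.4891 -0.0085  0.0315]
[ 0.1655 -0.0016  0.0042] 6.864044655934614
798 [ 0.5789 -0.181   0.0523] ((560.5194702148438, -184.5667724609375), (48.553157806396484, 43.5029296875), 7.415054798126221)
14942 ((579.5826416015625, -183.16397094726562), (100.35582733154297, 148.64173889160156), 6.443709373474121)
```

View pics/w1.png

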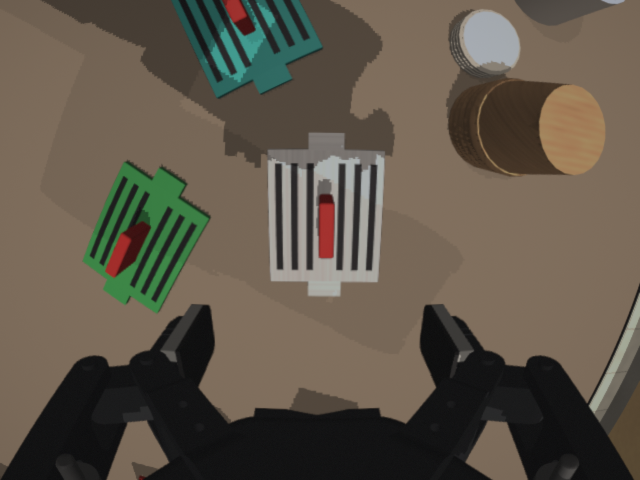

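The wrist view shows the steel grille with its lug at (326,226) between the fingers. The green look-alike is at (130,245) and the turquoise one is at the top; both are clear. Descending to grip.

```bash
python3 -m crank '0.03 0 0.006 0 0 0;0.065 0 0.006 0 0 0;0.1 0 0.006 0 0 0;0.13 0 0.006 0 0 0;0.15 0 0.006 0 0 0;0.16 0 0.006 0 0 0;0.164 0 0.006 0 0 0;0.164 0 0.006 0 0 0' 0.6; python3 -m crank '0 0 0 0 0 0;0 0 0 0 0 0;0 0 0 0 0 0;0 0 0 0 0 0;0 0 0 0 0 0;0 0 0 0 0 0' 0;python3 -m crank '0 0 0 0 0 0;0 0 0 0 0 0;-0.01 0 0 0 0 0;-0.025 0 0 0 0 0;-0.045 0 0 0 0 0;-0.07 0 0 0 0 0;-0.095 0 0 0 0 0;-0.095 0 0 0 0 0'
```

```text
t: 4.8
position: [0.5799, -0.183, 0.0183]
tcp_rot: [-0.043, 0.706, 0.043, 0.706]
wrist_force: [0.2, 0.4, 0.9]
opening: 0.601
t: 5.3
position: [0.5803, -0.1835, 0.0188]
tcp_rot: [-0.043, 0.705, 0.042, 0.706]
wrist_force: [-1.7, 0.8, 8.1]
opening: 0.132
t: 5.97
position: [0.5815, -0.1841, 0.1177]
tcp_rot: [-0.044, 0.704, 0.041, 0.708]
wrist_force: [0.5, -0.5, -2.0]
opening: 0.13
```

```bash
python3 -m crank '-0.006 0.03 -0.002 -0.02 0 0;-0.012 0.065 -0.005 -0.07 0 0;-0.018 0.105 -0.008 -0.13 0 0;-0.025 0.145 -0.011 -0.19 0 0;-0.03 0.185 -0.014 -0.25 0 0;-0.03 0.225 -0.017 -0.31 0 0;-0.03 0.265 -0.02 -0.37 0 0;-0.03 0.3 -0.023 -0.42 0 0'
python3 - <<'E'
from h import *
s=robot.sense();p=np.array(s["position"]);R=Ro.from_quat(s["tcp_rot"]).as_matrix()
print(p.round(4),R.round(3),tool(np.array((.513,.167,.15))-p).round(4),np.degrees(np.arctan2(R[1,2],R[0,2])),s["opening"])
E
```

```text
t: 6.63
position: [0.5194, 0.1139, 0.1421]
tcp_rot: [-0.19, 0.681, 0.19, 0.681]
wrist_force: [1.3, 0.3, -3.2]
opening: 0.133
[0.5194 0.1139 0.1421] [[-0.001 -0.517  0.856]
 [ 0.     0.856  0.517]
 [-1.     0.    -0.001]] [-0.0079  0.0488  0.022 ] 31.157793917297017 0.1332282661512263
```

```bash
cat >> h.py <<'E'
def wcloud(c):
    z=c["range_z"];v,u=np.mgrid[:480,:640];f=foc(c);du,dv=u-c["cx"],v-c["cy"];r=np.hypot(du,dv)+1e-9;k=np.tan(np.minimum(r/f,1.5))/r
    return (np.stack([du*k*z,dv*k*z,z],-1)-np.array(c["t"]))@np.array(c["R"])
E
python3 - <<'E'
from h import *
s=robot.sense()
c=capture("wrist");cv2.imwrite("pics/w2.png",c["img"]);P=wcloud(c);np.savez("w2.npz",P=P,z=c["range_z"],im=c["img"],R=c["R"],t=c["t"])
print("wrist cam",world(c,[0,0,0]))
for k in ["tray_front","slot_left","slot_right","tray_end","tray","clip_left","grille_grip"]:
    print(k,[(round(d["score"],2),world(c,d["xyz"]).round(4).tolist()) for d in spot_point(k,c)[:3]])
top=capture("top")
for k in ["tray_front","slot_left","slot_right","tray_end","tray"]:
    print("top",k,[(round(d["score"],2),world(top,d["xyz"]).round(4).tolist()) for d in spot_point(k,top)[:3]])
E
```

```text
wrist cam [0.48057829 0.17762759 0.28457233]
tray_front [(0.9, [0.5126, 0.1676, 0.0194])]
slot_left [(0.91, [0.5076, 0.249, 0.0189])]
slot_right []
tray_end [(0.89, [0.6301, 0.2386, 0.0249])]
tray [(0.57, [0.5851, 0.2072, 0.0009])]Traceback (most recent call last):
  File "<stdin>", line 6, in <module>
ValueError: it knows: cup_stack, grille_grip, lids, mug, napkins, slot_left, slot_right, straw_box, sugar, syrup, tray, tray_end, tray_front
```

View pics/w2.png

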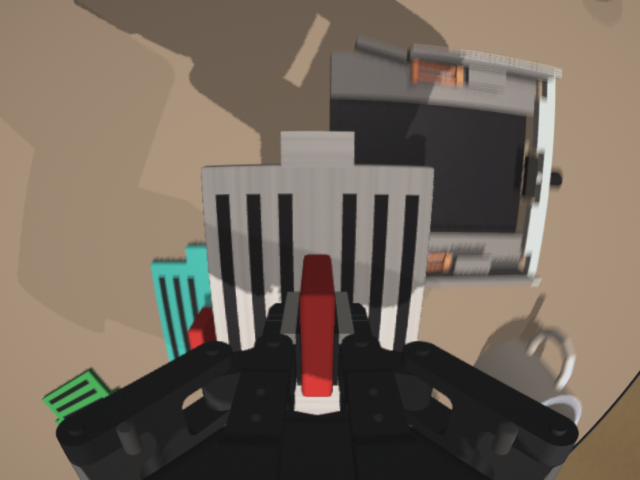

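The wrist view shows the grille square in the jaws with its left ear at (318,148). The tray has its left rail at (370,72), clips at (437,72) and (440,262), and its open end at column 331. Next I'll fit the tray and the grille from this depth picture.

Run:
```python
from h import *
d=np.load("w2.npz");P=d["P"];z=d["z"];im=d["im"];hsv=cv2.cvtColor(im,cv2.COLOR_BGR2HSV)
yaw=np.radians(31);o=np.array([.586,.2105]);
def tf(Q):
    q=Q[...,:2]-o;return np.stack([q[...,0]*np.cos(yaw)+q[...,1]*np.sin(yaw),-q[...,0]*np.sin(yaw)+q[...,1]*np.cos(yaw)],-1)*1000
T=tf(P);v,u=np.mgrid[:480,:640];ok=(z>0)&(u>330)&(v<300)
H=P[...,2]*1000
rail=ok&(H>16)&(H<24)&(T[...,1]>40)&(T[...,1]<85)&(T[...,0]>-115)&(T[...,0]<65)
print("rail z",np.median(H[rail]))
def line(ax,lo,hi,q,mask,coord):  # extreme of coord in bins along ax
    out=[]
    for a in np.arange(lo,hi,10):
        m=mask&(T[...,ax]>=a)&(T[...,ax]<a+10)
        if m.sum()>10: out.append((a+5,np.percentile(T[...,coord][m],q).round(1)))
    return out
print("rail inner y vs x (50)",line(0,-110,60,1,rail,1))
print("rail front x vs y (-100)",line(1,45,85,1,rail,0))
wall=ok&(H>41)&(H<50)&(abs(T[...,1])>65)&(T[...,0]>-70)&(T[...,0]<60)
L=wall&(T[...,1]>0);Rr=wall&(T[...,1]<0)
print("wall L inner (76)",line(0,-60,60,2,L,1),np.median(H[L]))
print("wall R inner(-76)",line(0,-60,60,98,Rr,1))
rr=ok&(H>16)&(H<24)&(T[...,1]<-40)&(T[...,1]>-85)&(T[...,0]<60)
print("R rail inner(-50)",line(0,-60,60,99,rr,1))
# grille plate
Hg=P[...,2]*1000
g=(z>0)&(hsv[...,1]<60)&(Hg>110)&(Hg<145)&(v<340)
Q=P[g];A=np.c_[Q[:,:2]-Q[:,:2].mean(0),np.ones(len(Q))];co=np.linalg.lstsq(A,Q[:,2],rcond=None)[0];print("plate",len(Q),Q.mean(0),"tilt",co)
gg=g&(v<330)
S=np.array([.5194,.1139]);q=P[...,:2]-S;y2=np.radians(31.16)
G=np.stack([q[...,0]*np.cos(y2)+q[...,1]*np.sin(y2),-q[...,0]*np.sin(y2)+q[...,1]*np.cos(y2)],-1)*1000
for a in np.arange(0,80,8):
    m=gg&(G[...,1]>=a)&(G[...,1]<a+8)
    if m.sum()>5: print(a+4,np.percentile(G[...,0][m],[0.5,99.5]).round(1),end=' ')
print();
for a in np.arange(-50,50,10):
    m=gg&(G[...,0]>=a)&(G[...,0]<a+10)
    if m.sum()>5: print(a+5,np.percentile(G[...,1][m],99.5).round(1),end=' ')
```

```text
rail z 19.896222248581232
rail inner y vs x (50) [(np.int64(-95), np.float64(49.9)), (np.int64(-85), np.float64(50.0)), (np.int64(-75), np.float64(50.1)), (np.int64(-65), np.float64(49.6)), (np.int64(-55), np.float64(49.8)), (np.int64(-45), np.float64(49.5)), (np.int64(-35), np.float64(49.4)), (np.int64(-25), np.float64(49.3)), (np.int64(-15), np.float64(49.3)), (np.int64(-5), np.float64(49.0)), (np.int64(5), np.float64(48.9)), (np.int64(15), np.float64(49.0)), (np.int64(25), np.float64(48.9)), (np.int64(35), np.float64(48.7)), (np.int64(45), np.float64(48.6)), (np.int64(55), np.float64(48.6))]
rail front x vs y (-100) [(np.int64(50), np.float64(-96.1)), (np.int64(60), np.float64(-96.7)), (np.int64(70), np.float64(-96.8)), (np.int64(80), np.float64(-97.5))]
wall L inner (76) [(np.int64(-45), np.float64(75.3)), (np.int64(-35), np.float64(75.2)), (np.int64(-25), np.float64(75.1)), (np.int64(-15), np.float64(75.0)), (np.int64(-5), np.float64(75.0)), (np.int64(5), np.float64(74.8)), (np.int64(15), np.float64(74.8)), (np.int64(25), np.float64(74.6)), (np.int64(35), np.float64(74.5)), (np.
[... 394 characters left out ...]
), np.float64(-76.7))]
R rail inner(-50) [(np.int64(-25), np.float64(-50.4)), (np.int64(-15), np.float64(-50.4)), (np.int64(-5), np.float64(-50.2)), (np.int64(5), np.float64(-50.5)), (np.int64(15), np.float64(-50.5)), (np.int64(25), np.float64(-50.7)), (np.int64(35), np.float64(-51.4)), (np.int64(45), np.float64(-51.5)), (np.int64(55), np.float64(-51.5))]
plate 35178 [0.50319354 0.1402858  0.13129326] tilt [ 0.00123312 -0.00250712  0.13129326]
4 [-49.6  48.9] 12 [-49.3  49. ] 20 [-49.2  48.9] 28 [-49.5  48.9] 36 [-49.3  49. ] 44 [-49.2  49. ] 52 [-49.5  49. ] 60 [-49.2  48.9] 68 [-14.9  14.6] 76 [-14.8  15. ] 
-45 61.3 -35 61.3 -25 61.1 -15 74.8 -5 75.1 5 75.1 15 74.8 25 61.0 35 61.1 45 61.0
```

```bash
python3 -m crank '0 0.02 0.01 0.01 0 0;0 0.0475 0.022 0.01 0 0;0.02 0.0475 0.022 0.01 0 0;0.05 0.0475 0.022 0.01 0 0;0.075 0.0475 0.022 0.01 0 0;0.09 0.0475 0.022 0.01 0 0;0.095 0.0475 0.022 0.01 0 0;0.095 0.0475 0.022 0.01 0 0'
python3 - <<'E'
from h import *
s=robot.sense();p=np.array(s["position"]);R=Ro.from_quat(s["tcp_rot"]).as_matrix()
print(p.round(4),np.degrees(np.arctan2(R[1,2],R[0,2])),s["wrist_force"],tool(np.array((.5137,.1660,.040))-p).round(4))
E
```

```text
t: 7.6
position: [0.5146, 0.1628, 0.0463]
tcp_rot: [-0.185, 0.683, 0.185, 0.682]
wrist_force: [-0.8, 1.2, -3.2]
opening: 0.13
[0.5146 0.1628 0.0463] 30.29673411062778 [-0.79911724  1.22461667 -3.17628988] [0.0063 0.0033 0.0008]
```

```bash
python3 -m crank '0.002 0.0033 0.001 -0.004 0 0;0.003 0.0033 0.001 -0.004 0 0;0.003 0.0033 0.001 -0.004 0 0'
cat > fit.py <<'E'
from h import *
s=robot.sense();p=np.array(s["position"]);Rt=Ro.from_quat(s["tcp_rot"]).as_matrix();yt=np.arctan2(Rt[1,2],Rt[0,2])
c=capture("wrist");cv2.imwrite("pics/w3.png",c["img"]);P=wcloud(c);z=c["range_z"];H=P[...,2]*1000
hsv=cv2.cvtColor(c["img"],cv2.COLOR_BGR2HSV)
yaw=np.radians(30.45);o=np.array([.586,.2105])
def fr(o,yaw):
    q=P[...,:2]-o;return np.stack([q[...,0]*np.cos(yaw)+q[...,1]*np.sin(yaw),-q[...,0]*np.sin(yaw)+q[...,1]*np.cos(yaw)],-1)*1000
T=fr(o,yaw);ok=(z>0)
for nm,sg,lo,hi in [("L",1,0,60),("R",-1,0,60)]:
    w=ok&(H>42)&(H<49)&(T[...,1]*sg>68)&(T[...,1]*sg<84)&(T[...,0]>lo)&(T[...,0]<hi);out=[]
    for a in range(lo,hi,10):
        m=w&(T[...,0]>=a)&(T[...,0]<a+10)
        if m.sum()>8: out.append((a+5,round(sg*np.percentile(sg*T[...,1][m],2),1)))
    print("wall",nm,out)
ra=ok&(H>16)&(H<23)&(T[...,1]>62)&(T[...,1]<82)&(T[...,0]<-70)&(T[...,0]>-115)
print("rail front",np.percentile(T[...,0][ra],1) if ra.sum()>10 else None)
G=fr(p[:2],yaw);ht=(p[2]-.0188+.008)*1000
v=np.mgrid[:480,:640][0]
g=ok&(hsv[...,1]<60)&(abs(H-ht)<2.5)&(abs(G[...,0])<56)&(G[...,1]>15)&(G[...,1]<80)
print("tcp",p.round(4),"yaw",np.degrees(yt),"F",s["wrist_force"],"tcp in est frame",((np.array([[np.cos(yaw),np.sin(yaw)],[-np.sin(yaw),np.cos(yaw)]])@(p[:2]-o))*1000).round(1))
print("plate y-edge",[(a+5,np.percentile(T[...,1][g&(T[...,0]+0>-400)&(G[...,0]>=a)&(G[...,0]<a+10)],99.5).round(1)) for a in range(-50,50,10) if (g&(G[...,0]>=a)&(G[...,0]<a+10)).sum()>8])
print("plate x-edges",[(b,np.percentile(T[...,0][g&(G[...,1]>=b)&(G[...,1]<b+10)],[.5,99.5]).round(1)) for b in (20,30,40,50) if (g&(G[...,1]>=b)&(G[...,1]<b+10)).sum()>8], "z",np.median(H[g]))
E
python3 fit.py
```

```text
t: 7.85
position: [0.5149, 0.1672, 0.0452]
tcp_rot: [-0.187, 0.681, 0.187, 0.683]
wrist_force: [0.1, 0.3, -3.3]
opening: 0.134
wall L [(5, np.float64(75.2)), (15, np.float64(75.2)), (25, np.float64(75.2)), (35, np.float64(75.3)), (45, np.float64(75.3)), (55, np.float64(75.3))]
wall R []
rail front -98.62950996362262
tcp [0.5149 0.1672 0.0452] yaw 30.61234908384596 F [ 0.10347289  0.30664125 -3.33203662] tcp in est frame [-83.3  -1.3]
plate y-edge [(-45, np.float64(59.9)), (-35, np.float64(59.9)), (-25, np.float64(59.7)), (-15, np.float64(73.5)), (-5, np.float64(73.8)), (5, np.float64(73.8)), (15, np.float64(73.1)), (25, np.float64(78.5)), (35, np.float64(78.2)), (45, np.float64(75.1))]
plate x-edges [(20, array([-132.8,  -34.4])), (30, array([-132.6,  -34.4])), (40, array([-132.5,  -34.3])), (50, array([-132.6,  -34.5]))] z 34.4218333103199
```

View pics/w3.png

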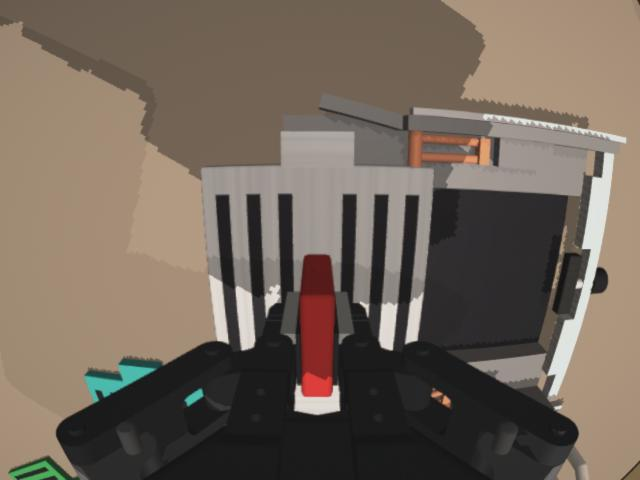

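Aligned: the ear is over the rail at (318,148), inside the flare at (360,112) and short of the clip at (412,148). Lowering with force checks.

```bash
python3 -m crank '0.002 -0.0004 0 0 0 0;0.0035 -0.0004 0 0 0 0;0.005 -0.0004 0 0 0 0;0.005 -0.0004 0 0 0 0'; python3 -m crank '0.001 0 0 0 0 0;0.001 0 0 0 0 0;0.001 0 0 0 0 0'
```

```text
t: 8.23
position: [0.5143, 0.1668, 0.0391]
tcp_rot: [-0.187, 0.682, 0.187, 0.682]
wrist_force: [0.4, -1.3, -3.2]
opening: 0.128
t: 8.48
position: [0.5145, 0.1668, 0.0388]
tcp_rot: [-0.187, 0.682, 0.187, 0.682]
wrist_force: [-4.1, -0.8, 4.5]
opening: 0.129
```

```bash
python3 -m crank '-0.0007 0 0.002 0 0 0;-0.0007 0 0.005 0 0 0;-0.0007 0 0.008 0 0 0;-0.0007 0 0.011 0 0 0;-0.0007 0 0.014 0 0 0;-0.0007 0 0.017 0 0 0;-0.0007 0 0.02 0 0 0'; python3 -m crank '0 0 0.003 0 0 0;0 0 0.006 0 0 0;0 0 0.009 0 0 0;0 0 0.012 0 0 0;0 0 0.014 0 0 0;0 0 0.015 0 0 0'
```

```text
t: 9.07
position: [0.532, 0.1772, 0.039]
tcp_rot: [-0.187, 0.682, 0.187, 0.682]
wrist_force: [-0.3, -0.1, -3.5]
opening: 0.129
t: 9.57
position: [0.5449, 0.1848, 0.0391]
tcp_rot: [-0.187, 0.682, 0.187, 0.682]
wrist_force: [1.1, 0.4, -3.1]
opening: 0.129
```

```bash
python3 -m crank '0.0003 0 0.003 0 0 0;0.0003 0 0.006 0 0 0;0.0003 0 0.009 0 0 0;0.0003 0 0.012 0 0 0;0.0003 0 0.014 0 0 0;0.0003 0 0.015 0 0 0'; python3 -m crank '0 0 0.003 0 0 0;0 0 0.006 0 0 0;0 0 0.009 0 0 0;0 0 0.012 0 0 0;0 0 0.012 0 0 0'; python3 fit.py
```

```text
t: 10.07
position: [0.5566, 0.1919, 0.0389]
tcp_rot: [-0.187, 0.683, 0.187, 0.681]
wrist_force: [-8.7, -5.6, 6.4]
opening: 0.132
t: 10.48
position: [0.5676, 0.1984, 0.0388]
tcp_rot: [-0.187, 0.683, 0.187, 0.681]
wrist_force: [-4.8, -2.8, 2.2]
opening: 0.136
wall L [(5, np.float64(75.4)), (15, np.float64(75.5)), (25, np.float64(75.1)), (35, np.float64(75.1)), (45, np.float64(75.2)), (55, np.float64(75.2))]
wall R []
rail front -98.45202190274625
tcp [0.5676 0.1984 0.0388] yaw 30.62338959521607 F [-4.76107979 -2.80493198  2.16347412] tcp in est frame [-22.   -1.1]
plate y-edge [(-45, np.float64(60.0)), (-35, np.float64(60.1)), (-25, np.float64(59.7)), (-15, np.float64(69.9)), (-5, np.float64(75.2)), (5, np.float64(69.9)), (15, np.float64(69.1)), (25, np.float64(59.7)), (35, np.float64(59.9)), (45, np.float64(59.9))]
plate x-edges [(20, array([-71.6,  26.9])), (30, array([-71.4,  26.9])), (40, array([-71.2,  27. ])), (50, array([-71.4,  26.8]))] z 27.974088795216392
```

```bash
python3 -m crank '0 0 0.002 0 0 0;0 0 0.004 0 0 0;0 0 0.006 0 0 0;0 0 0.008 0 0 0;0 0 0.008 0 0 0'; python3 -m crank '0 0 0.001 0 0 0;0 0 0.002 0 0 0;0 0 0.003 0 0 0;0 0 0.004 0 0 0;0 0 0.005 0 0 0'; python3 -m crank '0 0 0.001 0 0 0;0 0 0.002 0 0 0;0 0 0.003 0 0 0;0 0 0.003 0 0 0'
```

```text
t: 10.95
position: [0.5745, 0.2024, 0.0388]
tcp_rot: [-0.187, 0.682, 0.187, 0.682]
wrist_force: [-3.6, -2.9, 2.1]
opening: 0.135
t: 11.37
position: [0.5782, 0.2046, 0.0388]
tcp_rot: [-0.187, 0.683, 0.187, 0.681]
wrist_force: [-7.4, -3.9, 4.3]
opening: 0.131
t: 11.7
position: [0.5811, 0.2063, 0.0388]
tcp_rot: [-0.187, 0.683, 0.187, 0.681]
wrist_force: [-5.4, -3.7, 3.8]
opening: 0.131
```

```bash
for i in 1 ; do python3 -m crank '0 0 0.001 0 0 0;0 0 0.002 0 0 0;0 0 0.002 0 0 0'; done; python3 -m crank '0 0 0.001 0 0 0;0 0 0.002 0 0 0;0 0 0.002 0 0 0';python3 -m crank '0 0 0.001 0 0 0;0 0 0.002 0 0 0;0 0 0.002 0 0 0'
```

```text
t: 11.95
position: [0.5828, 0.2073, 0.0388]
tcp_rot: [-0.187, 0.683, 0.187, 0.681]
wrist_force: [-5.7, -2.4, 3.2]
opening: 0.127
t: 12.2
position: [0.5845, 0.2083, 0.0388]
tcp_rot: [-0.187, 0.683, 0.187, 0.681]
wrist_force: [-6.1, -2.8, 3.0]
opening: 0.133
t: 12.45
position: [0.5862, 0.2094, 0.0388]
tcp_rot: [-0.187, 0.683, 0.187, 0.681]
wrist_force: [-5.2, -2.9, 3.1]
opening: 0.133
```

```bash
python3 -m crank '0 0 0.001 0 0 0;0 0 0.002 0 0 0;0 0 0.002 0 0 0'; python3 -m crank '0 0 0.001 0 0 0;0 0 0.0015 0 0 0;0 0 0.0015 0 0 0';python3 -m crank '0 0 0.001 0 0 0;0 0 0.0015 0 0 0;0 0 0.0015 0 0 0'
```

```text
t: 12.7
position: [0.588, 0.2104, 0.0388]
tcp_rot: [-0.187, 0.683, 0.187, 0.681]
wrist_force: [-5.7, -3.1, 1.8]
opening: 0.131
t: 12.95
position: [0.5892, 0.2111, 0.0388]
tcp_rot: [-0.187, 0.683, 0.187, 0.681]
wrist_force: [-6.5, -2.9, 3.1]
opening: 0.133
t: 13.2
position: [0.5905, 0.2118, 0.0388]
tcp_rot: [-0.187, 0.683, 0.187, 0.681]
wrist_force: [-6.7, -3.5, 4.1]
opening: 0.132
```

```bash
python3 -m crank '0 0 0.001 0 0 0;0 0 0.0015 0 0 0;0 0 0.0015 0 0 0'; python3 -m crank '0 0 0.0005 0 0 0;0 0 0.001 0 0 0;0 0 0.001 0 0 0';python3 -m crank '0 0 0.0005 0 0 0;0 0 0.001 0 0 0;0 0 0.001 0 0 0'
```

```text
t: 13.45
position: [0.5914, 0.2124, 0.0389]
tcp_rot: [-0.187, 0.683, 0.187, 0.681]
wrist_force: [-8.8, -4.9, 6.7]
opening: 0.13
t: 13.7
position: [0.5922, 0.2128, 0.0388]
tcp_rot: [-0.187, 0.683, 0.187, 0.681]
wrist_force: [-9.0, -5.5, 5.6]
opening: 0.13
t: 13.95
position: [0.5929, 0.2133, 0.0388]
tcp_rot: [-0.187, 0.683, 0.187, 0.681]
wrist_force: [-9.3, -5.0, 6.3]
opening: 0.127
```

```bash
python3 -m crank '-0.0003 0 0.001 0 0 0;-0.0003 0 0.0015 0 0 0;-0.0003 0 0.0015 0 0 0'; python3 -m crank '0 0 0.0005 0 0 0;0 0 0.001 0 0 0;0 0 0.001 0 0 0';python3 -m crank '0 0 0.0005 0 0 0;0 0 0.001 0 0 0;0 0 0.001 0 0 0'
```

```text
t: 14.2
position: [0.5942, 0.2141, 0.0389]
tcp_rot: [-0.187, 0.683, 0.187, 0.681]
wrist_force: [-9.2, -5.4, 4.1]
opening: 0.132
t: 14.45
position: [0.595, 0.2145, 0.0389]
tcp_rot: [-0.187, 0.683, 0.187, 0.681]
wrist_force: [-9.3, -5.4, 4.2]
opening: 0.128
t: 14.7
position: [0.5961, 0.2152, 0.0389]
tcp_rot: [-0.187, 0.683, 0.187, 0.681]
wrist_force: [-6.9, -4.4, 2.8]
opening: 0.13
```

```bash
python3 -m crank '0 0 0.0005 0 0 0;0 0 0.001 0 0 0;0 0 0.001 0 0 0'; python3 -m crank '0 0 0.0005 0 0 0;0 0 0.0007 0 0 0;0 0 0.0007 0 0 0'
```

```text
t: 14.95
position: [0.597, 0.2157, 0.0389]
tcp_rot: [-0.187, 0.683, 0.187, 0.681]
wrist_force: [-7.4, -4.7, 4.3]
opening: 0.129
t: 15.2
position: [0.5972, 0.2158, 0.039]
tcp_rot: [-0.187, 0.683, 0.187, 0.681]
wrist_force: [-8.3, -5.8, 4.7]
opening: 0.128
```

```bash
python3 -m crank '0 0 0.0005 0 0 0;0 0 0.0007 0 0 0;0 0 0.0007 0 0 0'; python3 fit.py | grep -v wall
python3 - <<'E'
import cv2
a=cv2.imread("pics/w3.png");cv2.imwrite("pics/w3c.png",cv2.resize(a[100:440,150:610],(800,591)))
E
```

```text
t: 15.45
position: [0.5973, 0.2159, 0.039]
tcp_rot: [-0.187, 0.684, 0.186, 0.68]
wrist_force: [-12.4, -9.1, 7.7]
opening: 0.128
rail front -98.42444002828003
tcp [0.5973 0.2159 0.039 ] yaw 30.62483628420446 F [-12.40036917  -9.07165008   7.65242914] tcp in est frame [12.5 -1.1]
plate y-edge [(-45, np.float64(60.3)), (-35, np.float64(75.2)), (-25, np.float64(60.0)), (-15, np.float64(61.2)), (-5, np.float64(61.2)), (5, np.float64(61.2)), (15, np.float64(61.3)), (25, np.float64(59.8)), (35, np.float64(60.0)), (45, np.float64(60.0))]
plate x-edges [(20, array([-37.1,  67.6])), (30, array([-36.9,  67.9])), (40, array([-36.8,  67.9])), (50, array([-36.9,  67.8]))] z 28.165741893903686
```

View pics/w3c.png

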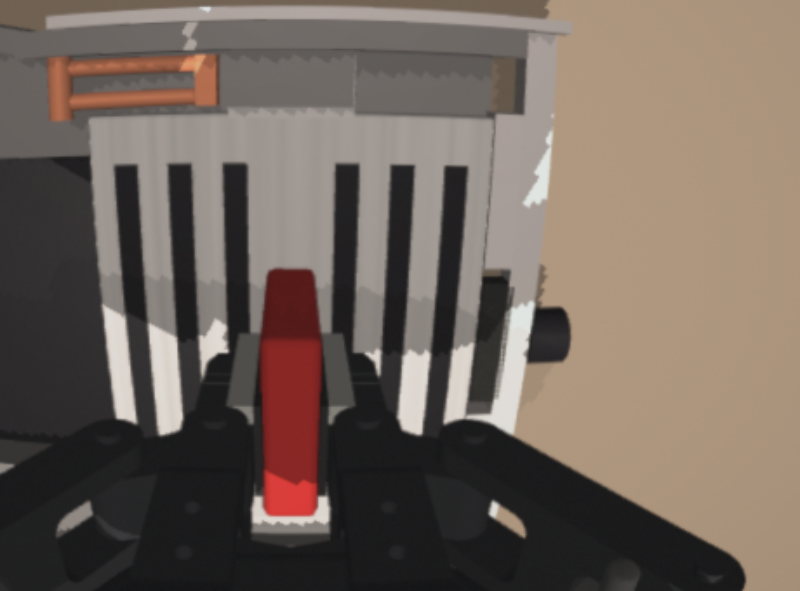

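The force rose to about 15 N with no movement, so this is the solid stop. The drag fell from 10.8 to 8.2 N about 1.5 mm earlier, which looks like the snap. The left clip's free end at (207,80) lies behind the ear's edge at (228,85). I'll check both clip heights before letting go.

```bash
cat > clip.py <<'E'
from h import *
def rep(nm,P,im,z):
    hsv=cv2.cvtColor(im,cv2.COLOR_BGR2HSV);yaw=np.radians(30.5);q=P[...,:2]-np.array([.5875,.2105]);T=np.stack([q[...,0]*np.cos(yaw)+q[...,1]*np.sin(yaw),-q[...,0]*np.sin(yaw)+q[...,1]*np.cos(yaw)],-1)*1000
    for s in (1,-1):
        m=(z>0)&(hsv[...,0]<16)&(hsv[...,1]>110)&(hsv[...,2]>60)&(abs(T[...,1]*s-69)<8)&(T[...,0]<15)&(T[...,0]>-75)&(P[...,2]>.018)
        if m.sum()<6: print(nm,s,m.sum());continue
        x,h=T[...,0][m],P[...,2][m]*1000
        print(nm,"LR"[s<0],m.sum(),"x",np.percentile(x,[2,98]).round(1),"h by x",[(a,np.percentile(h[(x>=a)&(x<a+8)],80).round(1)) for a in range(-72,12,8) if ((x>=a)&(x<a+8)).sum()>3])
if __name__=="__main__":
    d=np.load("w2.npz");rep("before",d["P"],d["im"],d["z"])
    c=capture("wrist");rep("wrist",wcloud(c),c["img"],c["range_z"])
    for n in("top","side"):
        c=capture(n);rep(n,cloud(c),c["img"],c["range_z"])
        cv2.imwrite(f"pics/{n}c.png",c["img"])
E
python3 clip.py
```

```text
before L 535 x [-46.3  -7. ] h by x [(-48, np.float64(38.1)), (-40, np.float64(39.4)), (-32, np.float64(39.2)), (-24, np.float64(39.5)), (-16, np.float64(31.3)), (-8, np.float64(30.1))]
before R 298 x [-24.   -2.7] h by x [(-32, np.float64(30.5)), (-24, np.float64(30.4)), (-16, np.float64(30.1)), (-8, np.float64(30.1))]
wrist L 2090 x [-45.1  -6.8] h by x [(-48, np.float64(37.1)), (-40, np.float64(34.7)), (-32, np.float64(32.7)), (-24, np.float64(30.7)), (-16, np.float64(30.3)), (-8, np.float64(30.5))]
wrist -1 0
top 1 0
top R 53 x [-47.7  -7. ] h by x [(-48, np.float64(39.1)), (-40, np.float64(33.5)), (-32, np.float64(33.3)), (-24, np.float64(32.2)), (-16, np.float64(31.7)), (-8, np.float64(28.1))]
side L 49 x [-47.7  -2.7] h by x [(-48, np.float64(37.0)), (-40, np.float64(36.1)), (-32, np.float64(32.8)), (-24, np.float64(30.5)), (-16, np.float64(30.8)), (-8, np.float64(29.8))]
side R 29 x [-48.7  -5.7] h by x [(-48, np.float64(36.8)), (-24, np.float64(29.1)), (-16, np.float64(28.5))]
```

Both clip ends are at 30 mm, the same as the empty reference; riding on an ear they would be about 4 mm higher. Now I'll unload the push, release and withdraw.

```bash
python3 -m crank '-0.0003 0 -0.0008 0 0 0;-0.0003 0 -0.0014 0 0 0;-0.0003 0 -0.0014 0 0 0'; python3 -m crank '0 0 0 0 0 0;0 0 0 0 0 0;0 0 0 0 0 0;0 0 0 0 0 0;0 0 0 0 0 0' 0.45; python3 -m crank '-0.01 0 0 0 0 0;-0.03 0 0 0 0 0;-0.06 0 0 0 0 0;-0.09 0 0 0 0 0;-0.12 0 0 0 0 0;-0.15 -0.02 0 0 0 0;-0.15 -0.05 0 0 0 0;-0.15 -0.05 0 0 0 0'; python3 clip.py
python3 - <<'E'
from h import *
c=capture("wrist");cv2.imwrite("pics/w5.png",c["img"]);P=wcloud(c);hsv=cv2.cvtColor(c["img"],cv2.COLOR_BGR2HSV);z=c["range_z"]
yaw=np.radians(30.5);q=P[...,:2]-np.array([.5873,.2103]);T=np.stack([q[...,0]*np.cos(yaw)+q[...,1]*np.sin(yaw),-q[...,0]*np.sin(yaw)+q[...,1]*np.cos(yaw)],-1)*1000
H=P[...,2]*1000;m=(z>0)&(hsv[...,1]>150)&((hsv[...,0]<8)|(hsv[...,0]>172))&(H>67)&(H<80)&(abs(T).max(-1)<60)
print("lug",m.sum(),H[m].mean() if m.any() else 0,cv2.minAreaRect(T[m].astype(np.float32)))
g=(z>0)&(hsv[...,1]<60)&(H>24)&(H<32)&(abs(T[...,1])<58)&(T[...,0]>-45)&(T[...,0]<55);Q=P[g]
print("plate z,tilt",np.linalg.lstsq(np.c_[Q[:,:2]-Q[:,:2].mean(0),np.ones(len(Q))],Q[:,2],rcond=None)[0].round(4))
E
```

```text
t: 15.9
position: [0.5971, 0.2158, 0.039]
tcp_rot: [-0.187, 0.683, 0.187, 0.681]
wrist_force: [-5.4, -3.7, 0.5]
opening: 0.134
t: 16.32
position: [0.5983, 0.2164, 0.0396]
tcp_rot: [-0.187, 0.682, 0.187, 0.682]
wrist_force: [-0.4, -0.1, 0.5]
opening: 0.45
t: 16.98
position: [0.6261, 0.1701, 0.1925]
tcp_rot: [-0.187, 0.68, 0.185, 0.684]
wrist_force: [0.8, -0.2, -0.8]
opening: 0.45
before L 535 x [-46.3  -7. ] h by x [(-48, np.float64(38.1)), (-40, np.float64(39.4)), (-32, np.float64(39.2)), (-24, np.float64(39.5)), (-16, np.float64(31.3)), (-8, np.float64(30.1))]
before R 298 x [-24.   -2.7] h by x [(-32, np.float64(30.5)), (-24, np.float64(30.4)), (-16, np.float64(30.1)), (-8, np.float64(30.1))]
wrist L 543 x [-45.2  -7.2] h by x [(-48, np.float64(37.4)), (-40, np.float64(35.0)), (-32, np.float64(32.7)), (-24, np.float64(30.9)), (-16, np.float64(30.2)), (-8, np.float64(30.8))]
wrist R 488 x [-45.6  -7.7] h by x [(-48, np.float64(37.3)), (-40, np.float64(35.1)), (-32, np.float64(33.0)), (-24, np.float64(30.6)), (-16, np.float64(30.4)), (-8, np.float64(30.8))]
top 1 0
top R 7 x [-46.9 -37. ] h by x [(-48, np.float64(37.9))]
side L 50 x [-46.4  -5.6] h by x [(-48, np.float64(36.8)), (-40, np.float64(32.6)), (-32, np.float64(32.9)), (-24, np.float64(30.9)), (-16, np.float64(29.3)), (-8, np.float64(28.6))]
side R 32 x [-49.5  -7.9] h by x [(-48, np.float64(39.5)), (-32, np.float64(34.6)), (-24, np.float64(31.0)), (-16, np.float64(31.2))]
lug 900 71.79789068667402 ((8.813058853149414, 1.0292282104492188), (10.460174560546875, 42.74405288696289), 0.1412229835987091)
plate z,tilt [0.0011 0.0002 0.028 ]
```

View pics/w5.png

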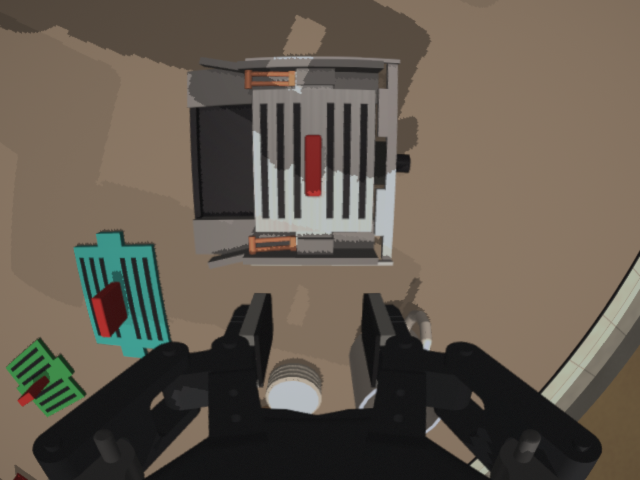

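The picture shows the grille seated, lug at (313,165), flat and square. Both clips, at (270,78) and (272,243), are down behind the ears, and the gripper is clear.

```bash
python3 -c "
from station import robot
print(robot.sense()['t'],robot.close_job())"
```

```text
the job is handed in; nothing more can be done
17.1833 None
```

The grille is back in the drip tray with both clips down behind its ears. I released it and handed the job in at 17.2 s.

- **Insertion:** I picked the steel grille, not the turquoise or green look-alikes, and laid it on the rails at the open end. I then slid it in against 6 to 11 N of drag. The drag dropped as the clips snapped, and the solid stop came about 1.5 mm later. I pushed to about 15 N there.
- **Final checks:** The grille is flat, with a tilt of about 0.001 rad, and its top is 28 mm up as expected. It is square to within 0.01 rad, about 9 mm in from nominal home and about 1 mm off the middle line. Both clip ends read about 30 mm up, the same as when empty, and the arm is clear of everything.
- **What went wrong or is less certain:**
  - My first free-space move went the wrong way because of a sign error; it touched nothing.
  - The top camera saw too little of the clips after release (none of the left, a few pixels of the right), so that check rests on the wrist and side views.
  - The bystanders were never approached closely, but I did not re-measure their positions.

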